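# Drive the brass pins out of the indexing jig

### The arm

A 6-joint arm with a two-finger parallel gripper is mounted at the origin on the work surface. World frame = base frame: x ahead of the robot, y to its left, z up, the work surface at z = 0. Lengths are in m, angles in degrees, forces in N, time in s.
With the tool pointing down it reaches from about 0.275 to 0.975 m from the base axis. Payload 8.4 kg.
Tool frame: the origin (TCP) lies where the fingers leave the gripper's body, on its centre line; the fingertips stand 88 mm ahead of it and the grasp point (between the pads) lies 69 mm ahead of it; z points along the fingers, y is the line along which they close (so a half turn about z gives the same grasp; the last joint's range is limited). The gripper opens to 92 mm and grips with 3 to 60 N. Pads are 20 mm wide; open, the fingers measure 128 mm over their backs; the gripper's body (75 mm by 189 mm) begins 69 mm behind the grasp point.
Start: joints at [-66.887, 20.225, 93.587, -0, 66.188, -0.138], TCP at [0.247, -0.574, 0.303] pointing down, gripper open.
Joint ranges: [-150.9, 150.9], [-52.94, 120.26], [3.33, 152.33], [-74.26, 254.26], [0, 154.13], [-172.89, 172.89]. Speed limits (degrees/s): [127.2, 127.2, 159.86, 180, 180, 180].

### API

Orientations are given as a 3x3 rotation matrix whose columns are the frame's x, y, z axes.
In Python, from station import robot gives the robot as it stands. The module is installed in compiled form; this text tells all that it offers.
- The arm moves only by the tool move_arm, never from a script. Its argument "motion" is text: rows parted by semicolons, each of 5 numbers parted by spaces: the shift along the tool's x, y, z in m, then the turn about the tool's z in rad, then the opening, from -1 (shut) to 1 (fully open), so that 0 is half open. A call has 1 to 20 rows; each row shifts and turns the commanded pose from where the row before left it, along the tool's axes as they then stand; what a row does not reach is not made up. A row lasts 1/8 s, in which the tool goes at most 62.5 mm and 10.7 degrees, less where a joint would pass 70% of its speed; a pose out of reach is approached as far as the arm can. A call is refused whole if a number of a shift passes 0.0625 or a number of a turn 0.188, either way. A call with a gripper value outside its range is refused whole. The fingers move at their own pace and stop on an object; "squeeze" is the grip in N (left out, the last holds). Time passes only in rows, so rows that do not move let the fingers close. It gives the time, the measured TCP pose, the force, the opening and the grip force at its end, in the units of the state.
- robot.observe(): the state, without advancing time (a new reading comes with each control period).
- robot.snapshot(name): name is "scene" or "top" or "wrist"; returns the picture (400x640x3 uint8, red, green, blue); there is no depth.
- robot.calibration(name): a dict with "fov_y" (degrees; the focal length in pixels is half the picture's height over the tangent of half this angle, whatever the lens; pixels are square), "cx", "cy" (the principal point, pixels), "position" and "attitude" of the camera in the world; the wrist camera has in their place "tool_from_camera" (4x4, takes a point from camera to tool coordinates, whose origin is the TCP and whose axes are the flange's). Camera axes: x right, y up, looking along -z (the intrinsics and any distortion apply to the point x, -y, -z); pixel columns grow to the right and rows downward; lengths in m; the calibration is good to about 2 mm. A picture is of the moment at which its call begins: read the wrist's pose just before it. calibration takes no time and is no camera call.
- robot.finish_job(): hands the job in; it is judged then, once.
The state is a dict: "t": time; "joint_pos": joint angles; "qvel": joint speeds; "effort": joint torques, N m; "eef_pos": TCP position; "eef_rot": TCP orientation; "contact_force": force on the tool from outside, world axes, zero at the start; "wrist_torque": the same for the moment, N m; "finger_gap": opening from 0.0 (shut) to 1.0 (fully open); "finger_force": force on a finger pad.
Only numpy, scipy, OpenCV 4.12 (cv2) and the standard library are available. Lean on these libraries where they do the work, as an engineer would, in place of code of your own. Each camera call takes 0.05 s, during which the arm holds its last target. There are 200 camera calls.

### The job

Empty the jig: for each brass pin in the grey carriage, lift the carriage by its orange tab out of its notch, shift it along and drop it into the notch that lines the pin up with the push rod, then drive the pin right through into the blue catch tray with the rod and draw the rod back clear. When every pin is in the tray, put the carriage back fully down in the white-marked parking notch nearest the robot, leave the rod lying in its channel clear of the carriage, and set the blue cover on the tray, seated and level. Keep the flux jar and the glue bottle standing, and do not tip the carriage over.

Things in the scene. Friction and masses are not known exactly. Their poses are not given: they have to be found in the camera images.
- jig: Fixed drive-out jig of wood and aluminium. Origin at bench level under the push axis, on the bed's centre line; x along the bed (away from the robot at yaw 0), y towards the rod channel. Bed x -178 to +142 mm, 74 mm wide, top at z 86 mm, crossed by 5 notches 12 mm wide, 12 mm deep at x = -95 (parking, white marks), -57, -19, +19, +57 mm (working, yellow marks). Rod drives pins along -y.
- park_notch (a point): Centre of the parking notch at bed-top height (jig x -95, y 0, z 86 mm); axes as the jig's. Steel guide lips run along both sides of the bed: inner faces at jig y = +-31 mm, tops at z 100 mm.
- channel (a point): Middle of the push-rod channel, on the push axis (jig x 0, z 116 mm). The channel runs jig y +45 to +215 mm, its floor at z 111 mm, 14 mm wide inside, walls up to z 116 mm, outside 30 mm wide.
- tray_rim (a point): Centre of the mouth of the blue catch tray, at rim height (jig x 0, y -85, z 100 mm); axes as the jig's. A deep open box, inside 96 x 96 mm, floor at z 5 mm, walls 4 mm; the bed's guide lip is its near wall (inner face at jig y -37 mm). A pin driven out dives over the near wall and comes to rest at any angle, below the rim.
- carriage: Loose grey block running in the bed: 150 (x) x 56 (y) x 52 (z) mm, 0.3 to 0.5 kg; origin at the centre of its underside, axes as the jig's. Tongue below: 8 mm in x, 44 mm in y, 9 mm deep; seated, the origin is at bed-top height at the notch's x. Four through bores along y, 24 mm wide, at x -57, -19, 19, 57, z 30 mm. Seated in the notch at jig x = -b, the bore at x = b is on the push axis.
- carriage_tab (a point): Top centre of the carriage's orange tab: 12 mm thick in x, 36 mm in y, 34 mm tall (carriage z 52 to 86 mm). The carriage must rise more than 9 mm to shift; up to about 14 mm it still runs between the guide lips.
- pushrod: Loose square steel push rod (drift), 10 x 10 x 160 mm, 0.15 kg, lying in the channel. Origin at the tip that enters the bore, on the centre line; the rod runs from there along its +y. The tip starts at jig y +46 to +65 mm. A pin drops clear of the near wall when the tip has gone to about jig y -58 mm (30 mm past the carriage's exit face at y -28). It slides easily, a few N.
- pushrod_grip (a point): Top centre of the rod's upright wooden grip: 134 mm from the tip, 12 mm thick in y, 30 mm in x, from 5 to 42 mm above the rod's centre line.
- pin1: Brass pin, 20 mm diameter, 70 mm long, 0.09 kg, lying along its own y axis, origin at its centre; if present it starts in the carriage bore at carriage x = -57 mm, sticking out about 9 mm on the rod side and 5 mm on the tray side. May be absent; three or four of the four are present.
- pin2: Brass pin, 20 mm diameter, 70 mm long, 0.09 kg, lying along its own y axis, origin at its centre; if present it starts in the carriage bore at carriage x = -19 mm, sticking out about 9 mm on the rod side and 5 mm on the tray side. May be absent; three or four of the four are present.
- pin3: Brass pin, 20 mm diameter, 70 mm long, 0.09 kg, lying along its own y axis, origin at its centre; if present it starts in the carriage bore at carriage x = +19 mm, sticking out about 9 mm on the rod side and 5 mm on the tray side. May be absent; three or four of the four are present.
- pin4: Brass pin, 20 mm diameter, 70 mm long, 0.09 kg, lying along its own y axis, origin at its centre; if present it starts in the carriage bore at carriage x = +57 mm, sticking out about 9 mm on the rod side and 5 mm on the tray side. May be absent; three or four of the four are present.
- cover: Loose blue tray cover, 104 x 104 x 5 mm plate, about 0.2 kg. Origin at the centre of the plate's underside. Below it a locating frame 90 x 90 mm outside, 5 mm deep, that drops into the tray mouth (96 x 96 mm inside); on top a square black knob 24 x 24 mm, from z 5 to 35 mm, its faces parallel to the plate's edges. Fits the tray in any of four quarter turns. Starts lying on the bench on its frame.
- flux_jar: Bystander: jar with white cap, red label, 70 mm across, 65 mm tall, origin at the centre of its underside.
- glue_bottle: Bystander: slim white bottle, 36 mm across, 110 mm tall, origin at the centre of its underside.
Mind the look-alikes: they are no part of the job. Of the things shaped like the cover, the blue one is meant.

How it is judged (in metres and radians):
On the way, in this order (a step that is already met when the one before it is completed fails the run):
1. the push rod has been driven through a bore of the carriage (y of pushrod in the frame of jig below -0.012 m and x of pushrod in the frame of jig between -0.015 and 0.015 m and z of pushrod in the frame of jig between 0.1 and 0.132 m).
2. every pin present lies in the catch tray (x of pin1 in the frame of jig between -0.05 and 0.05 m and y of pin1 in the frame of jig between -0.135 and -0.037 m and z of each of pin1, pin2, pin3, pin4 in the frame of jig below 0.088 m and x of pin2 in the frame of jig between -0.05 and 0.05 m and y of pin2 in the frame of jig between -0.135 and -0.037 m and x of pin3 in the frame of jig between -0.05 and 0.05 m and y of pin3 in the frame of jig between -0.135 and -0.037 m and x of pin4 in the frame of jig between -0.05 and 0.05 m and y of pin4 in the frame of jig between -0.135 and -0.037 m), for 0.2 s.
At the end, for the whole second after the job is handed in: Every pin lies at rest in the tray below its rim; carriage down in the parking notch (6 mm along, 4 mm in height, tilt < 0.05 rad); push rod in its channel, tip 8 mm or more clear of the carriage; cover seated on the rim (8 mm off centre, 3.5 mm in height, tilt < 0.05 rad) (all of step 2 and linear speed of each of pin1, pin2, pin3, pin4 below 0.03 m/s and x of carriage in the frame of jig between -0.101 and -0.089 m and z of carriage in the frame of jig between 0.082 and 0.09 m and angle between each of carriage, cover's own z axis and vertical below 0.05 rad and linear speed of each of carriage, cover below 0.02 m/s and x of pushrod in the frame of jig between -0.008 and 0.008 m and y of pushrod in the frame of jig between 0.036 and 0.12 m and z of pushrod in the frame of jig below 0.124 m and angle between pushrod's own z axis and vertical below 0.12 rad and horizontal distance between cover and tray_rim below 0.008 m and z of cover in the frame of jig between 0.096 and 0.1035 m); the robot touches nothing.
It fails at once if the flux jar was knocked over (angle between flux_jar's own z axis and vertical above 0.5 rad).
It fails at once if the glue bottle was knocked over (angle between glue_bottle's own z axis and vertical above 0.5 rad).
It fails at once if the carriage was tipped over (angle between carriage's own z axis and vertical above 0.6 rad).
Of pin1, pin2, pin3, pin4 only 3 to 4 are there at a start; the rules pass over those that are not, and their reading is None.
At some moment in a run one of cover may be knocked a few centimetres aside while the robot is not near it.
Once in a run the grip may slacken for a moment while it holds something.
It also fails if it takes over 210 s, if anything falls off the work surface, if the arm or the gripper's body presses on something with over 40 N, if the wrist force passes 120 N, or if a joint passes its speed limit or range.

## Working session

There is one attempt and no reset: what is moved stays moved. The work goes in short steps, Python scripts to look and compute and a tool call to move; the robot and the scene stay as the last step left them, time stands still between calls to the robot, and variables do not carry over. Pictures are saved under pics/ and viewed, at most 18 in all, crops included, and the job is handed in when it is done.

Besides the shell and the picture viewer there is one more tool, called after "Emit:" as name(argument=value, ...) on one line, values as JSON. move_arm: Moves the arm, as the interface text tells. Its arguments: {"type":"object","properties":{"motion":{"type":"string"},"squeeze":{"type":"number"}},"required":["motion"]}

```bash
mkdir -p pics; ls; cat > h.py <<'E'
import numpy as np, cv2
from station import robot
def snap(n,name):
    s=robot.observe(); im=robot.snapshot(n); cv2.imwrite(f'pics/{name}.png',im[:,:,::-1]); return s,im
E
python3 - <<'E'
from h import *
for n in('scene','top','wrist'):
    snap(n,n+'0'); print(n,robot.calibration(n))
print(robot.observe())
E
```

```text
pics
scene {'fov_y': 55.14548133786926, 'cx': 322.65750196635616, 'cy': 202.71702878742627, 'position': array([0.94339299, 0.52681702, 0.90547336]), 'attitude': array([[-0.88691409, -0.31170089,  0.34091929],
       [ 0.46146501, -0.63112051,  0.62348773],
       [ 0.02081947,  0.71030237,  0.70358872]])}
top {'fov_y': 56.532224053807674, 'cx': 314.94756772501063, 'cy': 196.2803119198707, 'position': array([ 0.40029969, -0.17417454,  1.04588234]), 'attitude': array([[-0.02715971,  0.98539432, -0.16810826],
       [-0.99926389, -0.031321  , -0.0221513 ],
       [-0.02709308,  0.16738289,  0.98551963]])}
wrist {'fov_y': 68.26572325687093, 'cx': 322.92687450213595, 'cy': 205.09467421954588, 'tool_from_camera': array([[ 5.07236849e-05,  9.57750515e-01,  2.87600329e-01,
         8.13055226e-02],
       [ 9.99999457e-01,  2.50644037e-04, -1.01104931e-03,
         1.34212496e-03],
       [-1.04041830e-03,  2.87600224e-01, -9.57749982e-01,
        -8.38322052e-02],
       [ 0.00000000e+00,  0.00000000e+00,  0.00000000e+00,
         1.00000000e+00]])}
{'t': 0.15, 'joint_pos': array([-6.68846364e+01,  2.02557939e+01,  9.36181915e+01,  7.77410100e-04,
        6.61882255e+01, -1.36235162e-01]), 'qvel': array([-0.09257385, -0.03405778, -0.18840111,  0.08559059,  0.0846411 ,
       -0.0100639 ]), 'effort': array([-2.99082894e-04, -5.94207072e+01, -3.34469604e+01,  6.97380770e-02,
        2.04764761e-02, -3.60264062e-05]), 'eef_pos': array([ 0.24663702, -0.5739736 ,  0.30211788]), 'eef_rot': array([[ 9.18782364e-01,  3.94764229e-01, -4.14844732e-04],
       [ 3.94764446e-01, -9.18781816e-01,  1.00348736e-03],
       [ 1.49891169e-05, -1.08575244e-03, -9.99999410e-01]]), 'contact_force': array([ 0.42405568,  0.60928325, -1.00091558]), 'wrist_torque': array([ 0.01402099, -0.0389834 ,  0.0354234 ]), 'finger_force': 0.0, 'finger_gap': 1.0014276720424717}
```

View pics/top0.png

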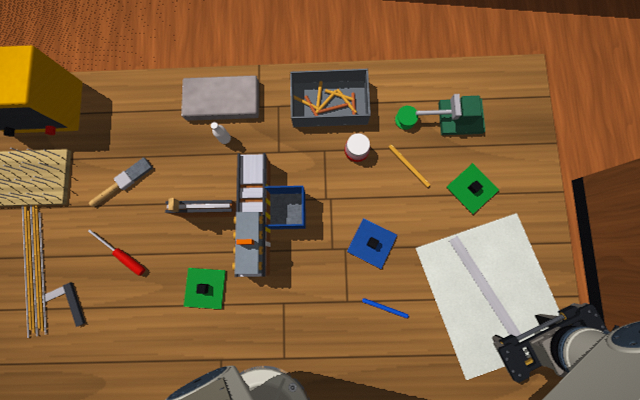

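View pics/scene0.png

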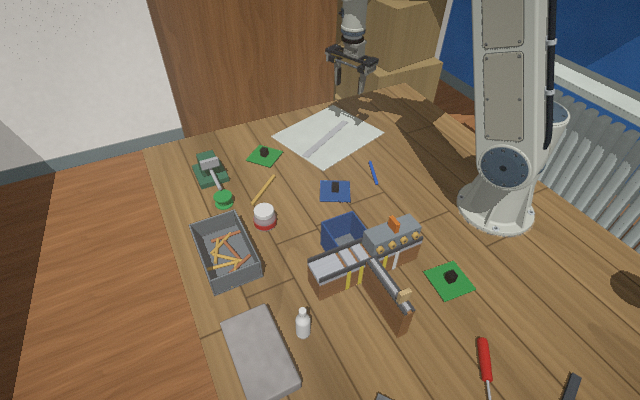

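```bash
cat >> h.py <<'E'
def ray(n,uv,s=None):
    c=robot.calibration(n); f=200/np.tan(np.radians(c['fov_y']/2))
    d=np.array([(uv[0]-c['cx'])/f,-(uv[1]-c['cy'])/f,-1.])
    if n=='wrist':
        T=c['tool_from_camera']; R=s['eef_rot']; return s['eef_pos']+R@T[:3,3], R@T[:3,:3]@d
    return c['position'],c['attitude']@d
def onz(n,uv,z,s=None):
    p,d=ray(n,uv,s); return p+d*(z-p[2])/d[2]
def meet(r1,r2):
    A=np.c_[r1[1],-r2[1]]; k=np.linalg.lstsq(A,r2[0]-r1[0],rcond=None)[0]
    a,b=r1[0]+k[0]*r1[1],r2[0]+k[1]*r2[1]; return (a+b)/2,np.linalg.norm(a-b)
def proj(n,P,s=None):
    c=robot.calibration(n); f=200/np.tan(np.radians(c['fov_y']/2))
    if n=='wrist':
        T=c['tool_from_camera']; R=s['eef_rot']@T[:3,:3]; p=s['eef_pos']+s['eef_rot']@T[:3,3]
    else: R,p=c['attitude'],c['position']
    q=R.T@(np.array(P)-p); return np.array([c['cx']-f*q[0]/q[2],c['cy']+f*q[1]/q[2]])
def blobs(im,lo,hi,amin=20):
    h=cv2.cvtColor(im,cv2.COLOR_RGB2HSV); m=cv2.inRange(h,np.array(lo),np.array(hi))
    n,l,st,c=cv2.connectedComponentsWithStats(m)
    return [(st[i,4],c[i].round(1),st[i,:4]) for i in range(1,n) if st[i,4]>=amin],m
E
python3 - <<'E'
from h import *
t=cv2.imread('pics/top0.png');s=cv2.imread('pics/scene0.png')
a=cv2.resize(t[140:300,155:315],None,fx=2.5,fy=2.5,interpolation=2);b=cv2.resize(s[190:350,295:455],None,fx=2.5,fy=2.5,interpolation=2)
cv2.imwrite('pics/c0.png',np.hstack([a,b]))
for n,i in(('top',t),('scene',s)):
    im=i[:,:,::-1].copy()
    print(n,'orange',blobs(im,(5,180,150),(18,255,255))[0]); print('blue',blobs(im,(105,120,50),(120,255,255),60)[0])
E
```

```text
top orange [(np.int32(1318), array([150.6,  41.1]), array([135,   0,  34,  69], dtype=int32)), (np.int32(828), array([179.9,  37.8]), array([170,   0,  21,  68], dtype=int32)), (np.int32(1495), array([227.6,  36.7]), array([212,   0,  35,  66], dtype=int32)), (np.int32(829), array([257.3,  35. ]), array([248,   0,  21,  65], dtype=int32)), (np.int32(1375), array([305.1,  35.2]), array([289,   0,  37,  63], dtype=int32)), (np.int32(763), array([335.3,  32.9]), array([327,   0,  21,  62], dtype=int32)), (np.int32(983), array([380. ,  32.7]), array([367,   0,  30,  60], dtype=int32)), (np.int32(208), array([398.4,  36.3]), array([388,   1,  17,  58], dtype=int32)), (np.int32(544), array([102.5,  38.9]), array([92,  3, 19, 68], dtype=int32)), (np.int32(553), array([412.9,  28.5]), array([405,   2,  15,  57], dtype=int32)), (np.int32(750), array([459.5,  31.4]), array([446,   5,  27,  52], dtype=int32)), (np.int32(388), array([492.6,  29.7]), array([486,   8,  13,  48], dtype=int32)), (np.int32(133), array([532.4,  23.9]), array([527,  11,  11,  28], dtype=int32)), (np.int32(23), array([7
[... 3751 characters left out ...]
9,  50], dtype=int32)), (np.int32(200), array([384.8, 307.8]), array([362, 299,  47,  19], dtype=int32))]
scene orange []
blue [(np.int32(2057), array([459. ,  42.5]), array([440,   0,  34,  87], dtype=int32)), (np.int32(6167), array([601.2,  37.2]), array([555,   0,  85,  93], dtype=int32)), (np.int32(516), array([597.9, 108.7]), array([554,  83,  86,  49], dtype=int32)), (np.int32(60), array([373.1, 172.9]), array([369, 161,   9,  24], dtype=int32)), (np.int32(480), array([334.9, 191.9]), array([320, 181,  30,  21], dtype=int32)), (np.int32(80), array([348.7, 218. ]), array([335, 212,  30,  16], dtype=int32)), (np.int32(69), array([341.5, 229.9]), array([336, 222,  14,  15], dtype=int32))]
```

View pics/c0.png

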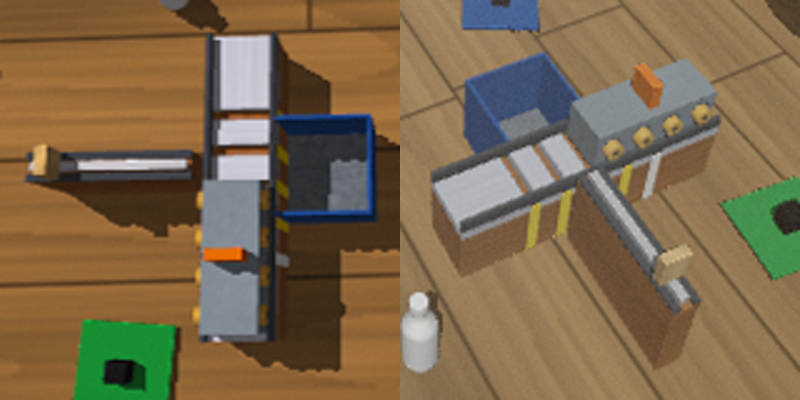

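```bash
python3 - <<'E'
from h import *
P=lambda u,v:(155+u/2.5,140+v/2.5); S=lambda u,v:(295+(u-400)/2.5,190+v/2.5)
for nm,a,z in(('farL',(207,35),.1),('farR',(277,35),.1),('nearR',(273,340),.1),('trayFR',(375,115),.1),('trayNR',(375,220),.1),('chan end',(190,165),.116)):
    print(nm,onz('top',P(*a),z).round(4))
print('tab',meet(ray('top',(244.3,241)),ray('scene',S(646,69))))
print('grip',meet(ray('top',P(45,150)),ray('scene',S(675,250))))
print('cover knob',meet(ray('top',(374,242)),ray('scene',(335,186))))
t=cv2.imread('pics/top0.png')[:,:,::-1].copy()
b,m=blobs(t,(105,120,50),(120,255,255),60); m[:, :340]=0;m[280:]=0
r=cv2.minAreaRect(cv2.findNonZero(m)); print(r,[onz('top',p,.01).round(4) for p in cv2.boxPoints(r)], onz('top',r[0],.01))
print('jar',onz('top',(358,147),.065),'bottle',onz('top',(222,133),.08))
E
```

```text
farL [0.6816 0.0481 0.1   ]
farR [ 0.679  -0.0262  0.1   ]
nearR [ 0.3637 -0.0206  0.1   ]
trayFR [ 0.5895 -0.1278  0.1   ]
trayNR [ 0.4806 -0.1254  0.1   ]
chan end [0.5407 0.0607 0.116 ]
tab (array([0.44876269, 0.01255994, 0.17652303]), np.float64(0.0021877593473529854))
grip (array([0.54933559, 0.19500224, 0.16105002]), np.float64(0.009973354739444076))
cover knob (array([ 0.44242959, -0.30740451,  0.02527844]), np.float64(0.0024515644558677856))
((371.9000244140625, 243.2000274658203), (38.460365295410156, 37.11872863769531), 26.56505012512207) [array([ 0.4211, -0.2332,  0.01  ]), array([ 0.5113, -0.2832,  0.01  ]), array([ 0.4609, -0.3755,  0.01  ]), array([ 0.3722, -0.3248,  0.01  ])] [ 0.44093715 -0.30422247  0.01      ]
jar [ 0.70021886 -0.27328547  0.065     ] bottle [0.74845946 0.09672314 0.08      ]
```

Emit:
move_arm(motion="0 0 -0.01 -0.1666 1; 0 0 -0.01 -0.1666 1; 0 0 -0.01 -0.1666 1; 0 0 -0.01 -0.1666 1; 0 0 -0.01 -0.1666 1; 0 0 0 -0.1666 1; 0 0 0 -0.1666 1; 0.05 0.022 0 0 1; 0.06 0.025 0 0 1; 0.06 0.025 0 0 1; 0.06 0.025 0 0 1; 0.06 0.025 0 0 1; 0.06 0.025 0 0 1; 0.06 0.025 0 0 1; 0.06 0.025 0 0 1; 0.06 0.025 0 0 1; 0.06 0.025 0 0 1;0 0 0 0 1;0 0 0 0 1", squeeze=40)

```text
t: 2.52
eef_pos: [0.484, -0.0047, 0.3524]
eef_rot: [[-0.002, 1.0, -0.001], [1.0, 0.002, -0.0], [-0.0, -0.001, -1.0]]
contact_force: [-1.2, 1.3, 1.0]
finger_gap: 1.0
finger_force: 0.0
```

```bash
python3 - <<'E'
from h import *
s,im=snap('wrist','w1'); np.save('w1.npy',s,allow_pickle=True); print(s['t'],s['eef_pos'],s['eef_rot'].round(4))
E
```

```text
2.525 [ 0.48403523 -0.00474781  0.35235302] [[-2.5e-03  1.0e+00 -1.0e-03]
 [ 1.0e+00  2.5e-03 -5.0e-04]
 [-5.0e-04 -1.0e-03 -1.0e+00]]
```

View pics/w1.png

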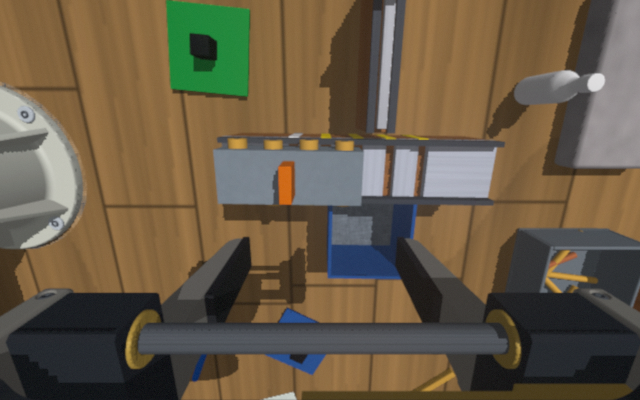

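```bash
python3 - <<'E'
from h import *
im=cv2.imread('pics/w1.png')
a=cv2.resize(im[125:215,210:370],(800,450),interpolation=2)
cv2.imwrite('pics/c1.png',a)
s=np.load('w1.npy',allow_pickle=True).item()
for nm,p,z in(('lipU L',(217,136),.1),('lipU R',(503,143.5),.1),('lipD R',(492,203),.1),('trayR far',(415,276),.1),('trayL far',(328,278),.1),('chan end L',(367,131),.116),('chan end R',(394,131),.116)):
    print(nm,onz('wrist',p,z,s).round(4))
E
```

```text
lipU L [0.3664 0.0539 0.1   ]
lipU R [0.6859 0.0465 0.1   ]
lipD R [ 0.6852 -0.0229  0.1   ]
trayR far [ 0.6028 -0.1208  0.1   ]
trayL far [ 0.4912 -0.124   0.1   ]
chan end L [0.5306 0.0605 0.116 ]
chan end R [0.559  0.0606 0.116 ]
```

View pics/c1.png

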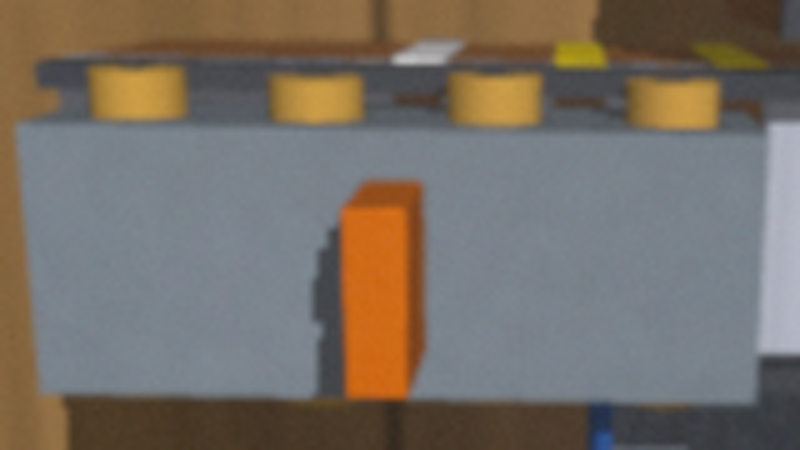

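```bash
python3 - <<'E'
from h import *
s=np.load('w1.npy',allow_pickle=True).item()
for q in((285.2,185.5),(285,166.4),(285.6,204.6)): print(onz('wrist',q,.172,s).round(4))
print(meet(ray('wrist',(285.2,185.5),s),ray('top',(244.3,241.2))))
print(meet(ray('wrist',(285.2,185.5),s),ray('scene',(393.4,217.6))))
L=np.array([[217,136],[503,143.5]]);print(np.degrees(np.arctan2(-.0074,.3195)))
for c in ((20,122),(768,125),(758,400),(40,393)): print(onz('wrist',(210+c[0]/5,125+c[1]/5),.138,s).round(4))
E
```

```text
[0.4497 0.0144 0.172 ]
[0.4501 0.032  0.172 ]
[ 0.4494 -0.0038  0.172 ]
(array([0.44860064, 0.0143147 , 0.17005717]), np.float64(0.0017335485943142399))
(array([0.45145054, 0.01543966, 0.18013506]), np.float64(0.00229430465796587))
-1.326801182618943
[0.3754 0.0433 0.138 ]
[0.5248 0.0431 0.138 ]
[ 0.5252 -0.0143  0.138 ]
[ 0.3737 -0.0132  0.138 ]
```

Emit:
move_arm(motion="0.0193 -0.0345 0 0.023 1; 0 0 0.03 0 0.2; 0 0 0.03 0 0; 0 0 0.03 0 0; 0 0 0.02 0 0; 0 0 0.011 0 0; 0 0 0 0 0; 0 0 0 0 0")

```text
t: 3.58
eef_pos: [0.4503, 0.0142, 0.2324]
eef_rot: [[0.022, 1.0, 0.001], [1.0, -0.022, 0.0], [0.0, 0.001, -1.0]]
contact_force: [0.7, 0.1, 0.5]
finger_gap: 0.501
finger_force: 0.0
```

```bash
python3 - <<'E'
from h import *
s,im=snap('wrist','w2'); np.save('w2.npy',s,allow_pickle=True); print(s['t'],s['eef_pos'],s['eef_rot'].round(4))
E
```

```text
3.575 [0.45028284 0.01415374 0.23243725] [[ 0.0225  0.9997  0.0012]
 [ 0.9997 -0.0225  0.    ]
 [ 0.      0.0012 -1.    ]]
```

View pics/w2.png

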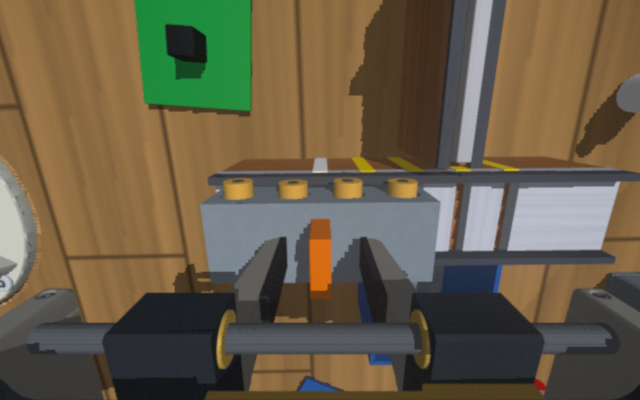

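Emit:
move_arm(motion="0 0 0 0 -1; 0 0 0 0 -1; 0 0 0 0 -1; 0 0 0 0 -1; 0 0 -0.006 0 -1; 0 0 -0.006 0 -1; 0 0 0 0 -1;0 0 0 0 -1", squeeze=45)

```text
t: 4.62
eef_pos: [0.4497, 0.0145, 0.2436]
eef_rot: [[0.022, 1.0, -0.0], [1.0, -0.022, -0.0], [-0.0, -0.0, -1.0]]
contact_force: [-0.3, -0.0, -6.8]
finger_gap: 0.124
finger_force: 45.0
```

```bash
python3 - <<'E'
from h import *
s,im=snap('wrist','w3');print(s['eef_pos'],s['finger_force'],s['contact_force'])
a=cv2.imread('pics/w2.png');b=cv2.imread('pics/w3.png')
for i in(a,b):
    i=i[:,:,::-1].copy(); print([(x[0],x[1],x[2].tolist()) for x in blobs(i,(17,150,150),(25,255,255),60)[0] if 150<x[1][1]<220])
E
```

```text
[0.44974472 0.01451631 0.24357295] 44.99298870563507 [-0.25601844 -0.0331152  -6.77701576]
[(np.int32(349), array([349.3, 189.4]), [338, 181, 24, 17]), (np.int32(415), array([238.1, 190. ]), [225, 182, 28, 17]), (np.int32(330), array([294.1, 190.5]), [282, 183, 25, 15]), (np.int32(300), array([405.3, 189.3]), [394, 182, 23, 15])]
[(np.int32(397), array([240.8, 190.4]), [228, 182, 27, 17]), (np.int32(330), array([352.6, 190.7]), [341, 183, 24, 16]), (np.int32(319), array([296.6, 191.4]), [285, 184, 24, 15]), (np.int32(286), array([408.6, 191.2]), [398, 184, 22, 15])]
```

```bash
python3 - <<'E'
from h import *
s1=np.load('w1.npy',allow_pickle=True).item()
im=cv2.imread('pics/w1.png'); s2=np.load('w2.npy',allow_pickle=True).item(); im2=cv2.imread('pics/w2.png')
for im,s,v,a,b in((im,s1,175,362,425),(im2,s2,225,438,520)):
    g=cv2.cvtColor(im[v-3:v+4],cv2.COLOR_BGR2GRAY).mean(0); d=np.diff(g)
    print([(u+.5,int(d[u]),onz('wrist',(u+1,v),.086,s)[:2].round(4).tolist()) for u in range(a,b) if abs(d[u])>18])
E
```

```text
[(362.5, 21, [0.5325, 0.0077]), (383.5, -29, [0.5578, 0.0078]), (384.5, -18, [0.559, 0.0078]), (392.5, 28, [0.5686, 0.0078]), (393.5, 44, [0.5698, 0.0078]), (394.5, 21, [0.571, 0.0078]), (414.5, -23, [0.5951, 0.0078]), (415.5, -31, [0.5963, 0.0078]), (424.5, 37, [0.6071, 0.0079])]
[(450.5, -24, [0.5574, 0.0052]), (451.5, -30, [0.5583, 0.0052]), (454.5, -20, [0.5608, 0.0051]), (464.5, 23, [0.5691, 0.0049]), (465.5, 44, [0.5699, 0.0049]), (466.5, 24, [0.5708, 0.0049]), (496.5, -31, [0.5958, 0.0043]), (497.5, -44, [0.5966, 0.0043]), (498.5, -26, [0.5975, 0.0042]), (510.5, 26, [0.6075, 0.004]), (511.5, 45, [0.6083, 0.004]), (512.5, 22, [0.6092, 0.004])]
```

Emit:
move_arm(motion="0 0.008 0 0 -1; 0 0.01 0 0 -1; 0 0.01 0 0 -1; 0 0.01 0 0 -1; 0 0 0 0 -1; 0 0 0.004 0 -1; 0 0 0.004 0 -1; 0 0 0.004 0 -1; 0 0 0 0 -1; 0 0 0 0 -1")

```text
t: 5.92
eef_pos: [0.4877, 0.0137, 0.2317]
eef_rot: [[0.022, 1.0, -0.0], [1.0, -0.022, -0.0], [-0.0, -0.0, -1.0]]
contact_force: [-0.5, -1.0, -3.0]
finger_gap: 0.128
finger_force: 45.0
```

Emit:
move_arm(motion="0 0 0 0 0; 0 0 0 0 0; 0 0 -0.03 0 0; 0 0 -0.03 0 0; 0.045 0.014 0 0 0; 0.045 0.014 0 0 0; 0.045 0.014 0 0 0; 0.045 0.015 0 0 0; 0 0 0 0 0; 0 0 0 0 0")

```text
t: 7.18
eef_pos: [0.5485, 0.1921, 0.2916]
eef_rot: [[0.021, 1.0, -0.0], [1.0, -0.021, -0.0], [-0.0, -0.0, -1.0]]
contact_force: [0.6, 0.6, 0.3]
finger_gap: 0.499
finger_force: 0.0
```

```bash
python3 - <<'E'
from h import *
s,im=snap('wrist','w4'); np.save('w4.npy',s,allow_pickle=True); print(s['t'],s['eef_pos'],s['eef_rot'].round(4))
E
```

```text
7.175 [0.54849331 0.1921355  0.29155297] [[ 2.110e-02  9.998e-01 -4.000e-04]
 [ 9.998e-01 -2.110e-02 -4.000e-04]
 [-4.000e-04 -3.000e-04 -1.000e+00]]
```

View pics/w4.png

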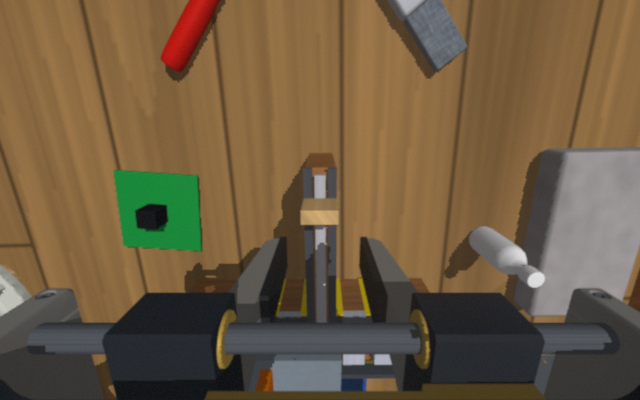

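```bash
python3 - <<'E'
from h import *
s=np.load('w4.npy',allow_pickle=True).item()
im=cv2.imread('pics/w4.png'); print(im[196:230,320].tolist())
for v in (208,212,216,220,223):print(v,onz('wrist',(320,v),.158,s).round(4))
r=robot.snapshot('top');cv2.imwrite('pics/t4.png',r[:,:,::-1])
print(meet(ray('wrist',(320,216),s),ray('scene',(405,291))))
E
```

```text
[[177, 172, 172], [166, 165, 169], [130, 143, 155], [86, 120, 143], [79, 116, 141], [75, 114, 141], [76, 117, 142], [77, 116, 141], [79, 119, 143], [78, 116, 142], [81, 118, 145], [79, 120, 145], [80, 117, 144], [81, 120, 145], [96, 143, 174], [111, 168, 204], [113, 169, 206], [113, 170, 207], [116, 170, 208], [115, 170, 209], [116, 173, 210], [113, 171, 210], [114, 169, 206], [111, 168, 204], [111, 166, 203], [110, 163, 200], [109, 161, 197], [109, 160, 195], [97, 137, 166], [85, 93, 104], [89, 88, 91], [89, 87, 90], [97, 94, 95], [136, 131, 132]]
208 [0.5469 0.2045 0.158 ]
212 [0.5468 0.2013 0.158 ]
216 [0.5467 0.198  0.158 ]
220 [0.5466 0.1947 0.158 ]
223 [0.5466 0.1922 0.158 ]
(array([0.54667442, 0.19945481, 0.16092572]), np.float64(0.0009115186011097521))
```

Emit:
move_arm(motion="0.005 -0.0015 0.02 0 0; 0 0 0.025 0 0; 0 0 0.02 0 0; 0 0 0.01 0 0; 0 0 0 0 0; 0 0 0 0 -1; 0 0 0 0 -1; 0 0 0 0 -1; 0 0 0 0 -1; -0.005 0 0 0 -1; -0.01 0 0 0 -1; -0.01 0 0 0 -1; -0.01 0 0 0 -1; 0 0 0 0 -1")

```text
t: 9.02
eef_pos: [0.5473, 0.1619, 0.2175]
eef_rot: [[0.022, 1.0, 0.002], [1.0, -0.022, 0.0], [0.0, 0.002, -1.0]]
contact_force: [-0.4, 0.3, 7.0]
finger_gap: 0.326
finger_force: 44.4
```

Emit:
move_arm(motion="-0.01 0 -0.001 0 -1; -0.01 0 0 0 -1; -0.01 0 0 0 -1; -0.01 0 0 0 -1; -0.01 0 0 0 -1; -0.01 0 0 0 -1; -0.01 0 0 0 -1;-0.005 0 0 0 -1; 0 0 0 0 -1; 0 0 0 0 -1;0 0 0 0 -1")

```text
t: 10.4
eef_pos: [0.5449, 0.0876, 0.2176]
eef_rot: [[0.022, 1.0, -0.0], [1.0, -0.022, -0.0], [-0.0, -0.0, -1.0]]
contact_force: [0.3, -0.7, -0.7]
finger_gap: 0.326
finger_force: 44.3
```

```bash
python3 - <<'E'
from h import *
s,im=snap('wrist','w5'); np.save('w5.npy',s,allow_pickle=True);t=snap('top','t5')[1]; sc=snap('scene','s5')[1]
a=cv2.resize(t[140:300,155:315],None,fx=2.5,fy=2.5,interpolation=2);b=cv2.resize(sc[190:350,295:455],None,fx=2.5,fy=2.5,interpolation=2)
cv2.imwrite('pics/c5.png',np.hstack([a,b])[:,:,::-1])
E
```

```text
(no output)
```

View pics/c5.png

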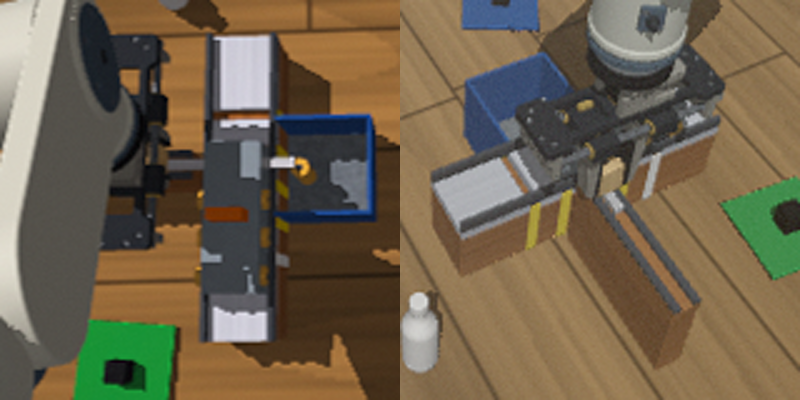

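Emit:
move_arm(motion="-0.003 0 0 0 -1; 0 0 0 0 -1; 0.011 0 0 0 -1; 0.015 0 0 0 -1; 0.015 0 0 0 -1; 0.015 0 0 0 -1; 0.015 0 0 0 -1; 0.015 0 0 0 -1; 0.015 0 0 0 -1; 0.015 0 0 0 -1; 0 0 0 0 -1; 0 0 0 0 0; 0 0 0 0 0; 0 0 -0.02 0 0; 0 0 -0.03 0 0; 0 0 -0.02 0 0;  0 0 0 0 0; 0 0 0 0 0")

```text
t: 12.8
eef_pos: [0.5471, 0.2, 0.2869]
eef_rot: [[0.022, 1.0, -0.001], [1.0, -0.022, -0.0], [-0.0, -0.001, -1.0]]
contact_force: [-0.1, -0.2, -0.1]
finger_gap: 0.5
finger_force: 0.0
```

```bash
cat >> h.py <<'E'
def gripat(s,im):
    "rod grip top face: light wood, near pixel column 320 in hover view"
    h=cv2.cvtColor(im,cv2.COLOR_RGB2HSV); m=cv2.inRange(h,np.array((10,70,150)),np.array((22,160,255))); m[:,:285]=0;m[:,355:]=0;m[:150]=0;m[260:]=0
    n,l,st,c=cv2.connectedComponentsWithStats(m); i=1+st[1:,4].argmax(); x,y,w,hh,_=st[i]
    p=onz('wrist',c[i],.158,s); print('grip bbox',st[i],'world',p.round(4)); return p
E
python3 - <<'E'
from h import *
s=np.load('w4.npy',allow_pickle=True).item(); gripat(s,cv2.imread('pics/w4.png')[:,:,::-1].copy())
s,im=snap('wrist','w6'); print(s['t'],s['eef_pos']); gripat(s,im)
t=snap('top','t6')[1]
cv2.imwrite('pics/c6.png',cv2.resize(t[140:300,155:315],None,fx=3,fy=3,interpolation=2)[:,:,::-1])
E
```

```text
grip bbox [301 209  38  16 565] world [0.5464 0.1972 0.158 ]
12.8 [0.54710099 0.2000415  0.28686916]
grip bbox [303 216  38  16 571] world [0.5463 0.201  0.158 ]
```

View pics/c6.png

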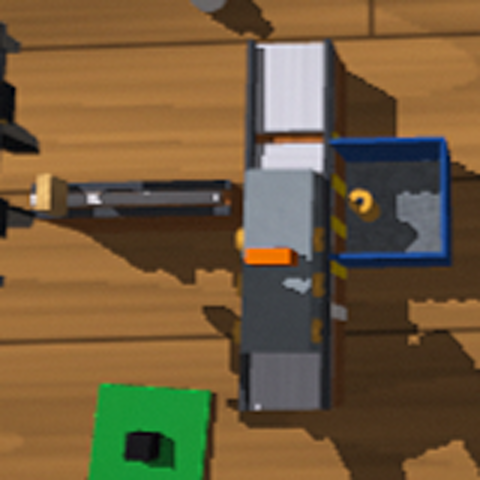

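Emit:
move_arm(motion="-0.0375 -0.011 0 0 0; -0.0375 -0.011 0 0 0; -0.0375 -0.011 0 0 0; -0.0375 -0.011 0 0 0; -0.0375 -0.011 0 0 0; 0 0 0 0 0; 0 0 0.02 0 0; 0 0 0.02 0 0; 0 0 0.015 0 0; 0 0 0 0 0; 0 0 0 0 -1; 0 0 0 0 -1; 0 0 0 0 -1; 0 0 0 0 -1; 0 0 -0.006 0 -1; 0 0 -0.006 0 -1; 0 0 0 0 -1; 0 0 0 0 -1")

```text
t: 15.15
eef_pos: [0.4883, 0.0142, 0.2446]
eef_rot: [[0.022, 1.0, -0.0], [1.0, -0.022, -0.0], [-0.0, -0.0, -1.0]]
contact_force: [0.7, -0.4, -6.1]
finger_gap: 0.128
finger_force: 45.0
```

Emit:
move_arm(motion="0 0.008 0 0 -1; 0 0.01 0 0 -1; 0 0.01 0 0 -1; 0 0.01 0 0 -1; 0 0 0 0 -1; 0 0 0.004 0 -1; 0 0 0.004 0 -1; 0 0 0.004 0 -1; 0 0 0.001 0 -1; 0 0 0 0 -1; 0 0 0 0 -1")

```text
t: 16.52
eef_pos: [0.526, 0.0134, 0.233]
eef_rot: [[0.022, 1.0, -0.0], [1.0, -0.022, 0.0], [0.0, -0.0, -1.0]]
contact_force: [-7.9, 1.0, 14.1]
finger_gap: 0.124
finger_force: 45.0
```

Emit:
move_arm(motion="0 0 0 0 0; 0 0 0 0 0; 0 0 -0.025 0 0; 0 0 -0.029 0 0; 0.038 0.0033 0 0 0; 0.0375 0.0033 0 0 0; 0.0375 0.0033 0 0 0; 0.0375 0.0033 0 0 0; 0.0375 0.0033 0 0 0; 0 0 0 0 0; 0 0 0 0 0")

```text
t: 17.9
eef_pos: [0.5468, 0.2006, 0.2854]
eef_rot: [[0.021, 1.0, -0.0], [1.0, -0.021, -0.0], [-0.0, -0.0, -1.0]]
contact_force: [0.0, 0.3, -0.7]
finger_gap: 0.499
finger_force: 0.0
```

```bash
cat >> h.py <<'E'
def edges(im,v,a,b,n,z,s=None,th=18,k=3):
    g=cv2.cvtColor(im[v-k:v+k+1],cv2.COLOR_RGB2GRAY).astype(float).mean(0); d=np.diff(g)
    return [(u,int(d[u]),onz(n,(u+1,v),z,s)[:2].round(4).tolist()) for u in range(a,b) if abs(d[u])>th]
def tabtop():
    im=robot.snapshot('top'); h=cv2.cvtColor(im,cv2.COLOR_RGB2HSV); m=cv2.inRange(h,np.array((5,180,150)),np.array((18,255,255)))
    m[:,:225]=0;m[:,275:]=0;m[:140]=0;m[280:]=0
    n,l,st,c=cv2.connectedComponentsWithStats(m); i=1+st[1:,4].argmax(); print('tab',st[i],onz('top',c[i],.172).round(4))
E
python3 - <<'E'
from h import *
s,im=snap('wrist','w7'); print(s['eef_pos']); gripat(s,im); tabtop(); a=cv2.imread('pics/t6.png')
robot.snapshot
sc=snap('scene','s7')[1]; t=snap('top','t7')[1]
a=cv2.resize(t[140:300,155:315],None,fx=2.5,fy=2.5,interpolation=2);b=cv2.resize(sc[190:350,295:455],None,fx=2.5,fy=2.5,interpolation=2)
cv2.imwrite('pics/c7.png',np.hstack([a,b])[:,:,::-1])
E
```

```text
[0.54677138 0.20063212 0.28541876]
grip bbox [303 218  39  16 578] world [0.5465 0.2009 0.158 ]
tab [238 207  15   5  74] [0.524  0.0131 0.172 ]
```

View pics/c7.png

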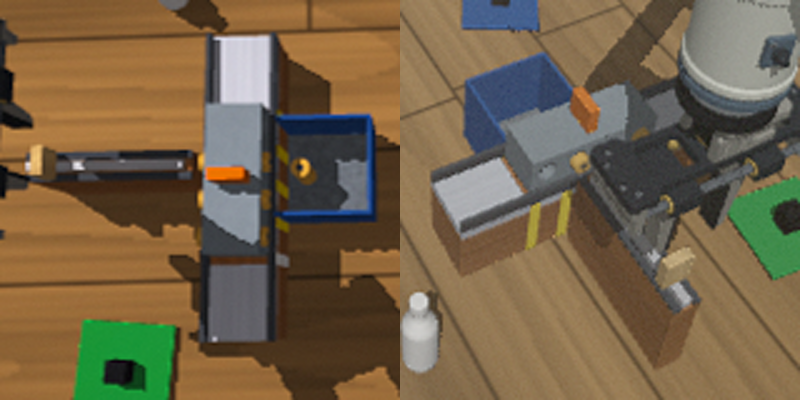

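Emit:
move_arm(motion="0 0 0.02 0 0; 0 0 0.025 0 0; 0 0 0.022 0 0; 0 0 0 0 0; 0 0 0 0 -1; 0 0 0 0 -1; 0 0 0 0 -1; -0.007 0 0 0 -1; -0.01 0 0 0 -1; -0.01 0 0 0 -1; -0.01 0 0 0 -1; -0.01 0 0 0 -1; -0.01 0 0 0 -1; -0.01 0 0 0 -1; -0.01 0 0 0 -1; -0.01 0 0 0 -1; -0.01 0 0 0 -1; -0.01 0 0 0 -1; -0.007 0 0 0 -1; 0 0 0 0 -1")

```text
t: 20.6
eef_pos: [0.5452, 0.0867, 0.2197]
eef_rot: [[0.022, 1.0, 0.002], [1.0, -0.022, 0.001], [0.001, 0.002, -1.0]]
contact_force: [0.3, 1.2, 6.1]
finger_gap: 0.326
finger_force: 44.5
```

Emit:
move_arm(motion="0 0 0 0 -1; 0.009 0 0 0 -1; 0.015 0 0 0 -1; 0.015 0 0 0 -1; 0.015 0 0 0 -1; 0.015 0 0 0 -1; 0.015 0 0 0 -1; 0.015 0 0 0 -1; 0.015 0 0 0 -1; 0 0 0 0 -1; 0 0 0 0 -1; 0 0 0 0 0; 0 0 0 0 0; 0 0 -0.02 0 0; 0 0 -0.03 0 0; 0 0 -0.02 0 0;  0 0 0 0 0; 0 0 0 0 0")

```text
t: 22.85
eef_pos: [0.5465, 0.2007, 0.2876]
eef_rot: [[0.022, 1.0, -0.001], [1.0, -0.022, -0.001], [-0.001, -0.001, -1.0]]
contact_force: [-0.9, 0.9, 0.0]
finger_gap: 0.501
finger_force: 0.0
```

```bash
python3 - <<'E'
from h import *
s,im=snap('wrist','w8'); print(s['eef_pos']); gripat(s,im); tabtop()
t=snap('top','t8')[1]
cv2.imwrite('pics/c8.png',cv2.resize(t[140:300,155:315],None,fx=3,fy=3,interpolation=2)[:,:,::-1])
E
```

```text
[0.54647408 0.2006539  0.28762274]
grip bbox [304 216  39  16 563] world [0.5467 0.2013 0.158 ]
tab [238 207  15   5  74] [0.524  0.0131 0.172 ]
```

View pics/c8.png

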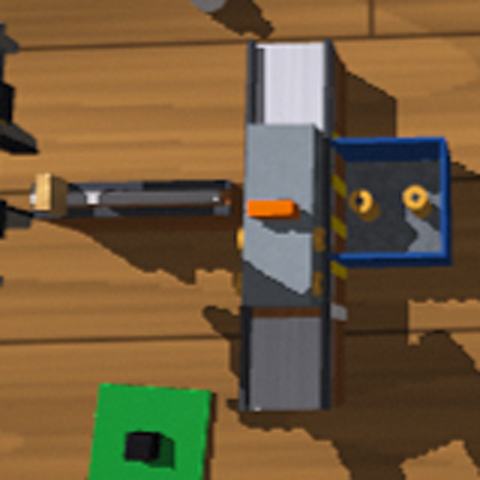

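Emit:
move_arm(motion="-0.0375 -0.0033 0 0 0; -0.0375 -0.0033 0 0 0; -0.0375 -0.0033 0 0 0; -0.0375 -0.0033 0 0 0; -0.0375 -0.0033 0 0 0; 0 0 0 0 0; 0 0 0.02 0 0; 0 0 0.02 0 0; 0 0 0.015 0 0; 0 0 0 0 0; 0 0 0 0 -1; 0 0 0 0 -1; 0 0 0 0 -1; 0 0 0 0 -1; 0 0 -0.006 0 -1; 0 0 -0.006 0 -1; 0 0 0 0 -1; 0 0 0 0 -1")

```text
t: 25.25
eef_pos: [0.5262, 0.0138, 0.2456]
eef_rot: [[0.022, 1.0, -0.0], [1.0, -0.022, 0.0], [0.0, -0.0, -1.0]]
contact_force: [0.6, 0.9, -4.7]
finger_gap: 0.128
finger_force: 45.0
```

Emit:
move_arm(motion="0 0.008 0 0 -1; 0 0.01 0 0 -1; 0 0.01 0 0 -1; 0 0.01 0 0 -1; 0 0 0 0 -1; 0 0 0.004 0 -1; 0 0 0.004 0 -1; 0 0 0.004 0 -1; 0 0 0.001 0 -1; 0 0 0 0 -1; 0 0 0 0 -1")

```text
t: 26.62
eef_pos: [0.564, 0.013, 0.234]
eef_rot: [[0.022, 1.0, -0.0], [1.0, -0.022, -0.0], [-0.0, -0.0, -1.0]]
contact_force: [-6.6, 0.0, 14.7]
finger_gap: 0.13
finger_force: 45.0
```

Emit:
move_arm(motion="0 0 0 0 0; 0 0 0 0 0; 0 0 -0.025 0 0; 0 0 -0.028 0 0; 0.0375 -0.0043 0 0 0; 0.0375 -0.0043 0 0 0; 0.0375 -0.0043 0 0 0; 0.0375 -0.0043 0 0 0; 0.0375 -0.0043 0 0 0; 0 0 0 0 0; 0 0 0 0 0")

```text
t: 28.0
eef_pos: [0.5469, 0.2006, 0.2854]
eef_rot: [[0.021, 1.0, -0.0], [1.0, -0.021, -0.0], [-0.0, -0.0, -1.0]]
contact_force: [-0.1, 0.8, 0.4]
finger_gap: 0.502
finger_force: 0.0
```

```bash
python3 - <<'E'
from h import *
s,im=snap('wrist','w9'); print(s['eef_pos']); gripat(s,im); tabtop()
E
```

```text
[0.54690924 0.20062902 0.28544359]
grip bbox [303 217  39  16 576] world [0.5469 0.2013 0.158 ]
tab [238 191  15   5  74] [0.5626 0.0129 0.172 ]
```

Tab moved on 38.6 mm as planned; the rod is in place. Drive pin 2.

Emit:
move_arm(motion="0 0 0.02 0 0; 0 0 0.025 0 0; 0 0 0.0215 0 0; 0 0 0 0 0; 0 0 0 0 -1; 0 0 0 0 -1; 0 0 0 0 -1; -0.007 0 0 0 -1; -0.01 0 0 0 -1; -0.01 0 0 0 -1; -0.01 0 0 0 -1; -0.01 0 0 0 -1; -0.01 0 0 0 -1; -0.01 0 0 0 -1; -0.01 0 0 0 -1; -0.01 0 0 0 -1; -0.01 0 0 0 -1; -0.01 0 0 0 -1; -0.007 0 0 0 -1; 0 0 0 0 -1")

```text
t: 30.6
eef_pos: [0.5452, 0.0867, 0.2202]
eef_rot: [[0.022, 1.0, 0.002], [1.0, -0.022, 0.001], [0.001, 0.002, -1.0]]
contact_force: [-0.6, 1.2, 6.9]
finger_gap: 0.321
finger_force: 44.7
```

Emit:
move_arm(motion="0 0 0 0 -1; 0.009 0 0 0 -1; 0.015 0 0 0 -1; 0.015 0 0 0 -1; 0.015 0 0 0 -1; 0.015 0 0 0 -1; 0.015 0 0 0 -1; 0.015 0 0 0 -1; 0.015 0 0 0 -1; 0 0 0 0 -1; 0 0 0 0 -1; 0 0 0 0 0; 0 0 0 0 0; 0 0 -0.02 0 0; 0 0 -0.03 0 0; 0 0 -0.02 0 0;  0 0 0 0 0; 0 0 0 0 0")

```text
t: 32.85
eef_pos: [0.5465, 0.2007, 0.2882]
eef_rot: [[0.022, 1.0, -0.001], [1.0, -0.022, -0.001], [-0.001, -0.001, -1.0]]
contact_force: [-0.5, -0.1, -0.2]
finger_gap: 0.5
finger_force: 0.0
```

```bash
python3 - <<'E'
from h import *
s,im=snap('wrist','w10'); print(s['eef_pos']); gripat(s,im); tabtop()
t=snap('top','t10')[1]
cv2.imwrite('pics/c10.png',cv2.resize(t[140:300,155:315],None,fx=3,fy=3,interpolation=2)[:,:,::-1])
E
```

```text
[0.54648371 0.2006563  0.28816905]
grip bbox [305 215  38  17 567] world [0.5472 0.2018 0.158 ]
tab [238 191  15   5  74] [0.5626 0.0129 0.172 ]
```

View pics/c10.png

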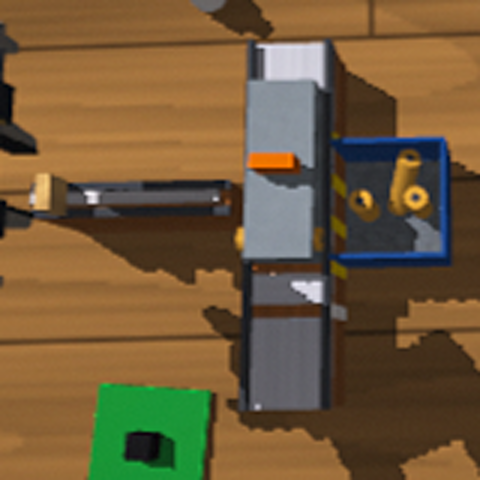

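Emit:
move_arm(motion="-0.0375 0.0043 0 0 0; -0.0375 0.0043 0 0 0; -0.0375 0.0043 0 0 0; -0.0375 0.0043 0 0 0; -0.0375 0.0043 0 0 0; 0 0 0 0 0; 0 0 0.02 0 0; 0 0 0.02 0 0; 0 0 0.016 0 0; 0 0 0 0 0; 0 0 0 0 -1; 0 0 0 0 -1; 0 0 0 0 -1; 0 0 0 0 -1; 0 0 -0.006 0 -1; 0 0 -0.006 0 -1; 0 0 0 0 -1; 0 0 0 0 -1")

```text
t: 35.25
eef_pos: [0.5643, 0.013, 0.2451]
eef_rot: [[0.022, 1.0, -0.0], [1.0, -0.022, -0.0], [-0.0, -0.0, -1.0]]
contact_force: [-0.1, 0.2, -5.2]
finger_gap: 0.129
finger_force: 45.0
```

Emit:
move_arm(motion="0 0.008 0 0 -1; 0 0.01 0 0 -1; 0 0.01 0 0 -1; 0 0.01 0 0 -1; 0 0 0 0 -1; 0 0 0.004 0 -1; 0 0 0.004 0 -1; 0 0 0.004 0 -1; 0 0 0.0005 0 -1; 0 0 0 0 -1; 0 0 0 0 -1")

```text
t: 36.62
eef_pos: [0.602, 0.0122, 0.2336]
eef_rot: [[0.022, 1.0, -0.0], [1.0, -0.022, 0.0], [0.0, -0.0, -1.0]]
contact_force: [-4.0, 0.6, 9.2]
finger_gap: 0.129
finger_force: 45.0
```

Emit:
move_arm(motion="0 0 0 0 0; 0 0 0 0 0; 0 0 -0.025 0 0; 0 0 -0.028 0 0; 0.0375 -0.0119 0 0 0; 0.0375 -0.0119 0 0 0; 0.0375 -0.0119 0 0 0; 0.0375 -0.0119 0 0 0; 0.0375 -0.0119 0 0 0; 0 0 0 0 0; 0 0 0 0 0")

```text
t: 38.0
eef_pos: [0.5471, 0.2007, 0.2856]
eef_rot: [[0.021, 1.0, 0.0], [1.0, -0.021, -0.0], [-0.0, 0.0, -1.0]]
contact_force: [-0.5, 0.3, 0.5]
finger_gap: 0.499
finger_force: 0.0
```

```bash
python3 - <<'E'
from h import *
s,im=snap('wrist','w11'); print(s['eef_pos']); gripat(s,im); tabtop()
E
```

```text
[0.54705767 0.20068056 0.28555017]
grip bbox [304 217  38  16 571] world [0.5474 0.2017 0.158 ]
tab [239 176  14   5  60] [0.6003 0.0129 0.172 ]
```

Emit:
move_arm(motion="0 0 0.02 0 0; 0 0 0.025 0 0; 0 0 0.0215 0 0; 0 0 0 0 0; 0 0 0 0 -1; 0 0 0 0 -1; 0 0 0 0 -1; -0.007 0 0 0 -1; -0.01 0 0 0 -1; -0.01 0 0 0 -1; -0.01 0 0 0 -1; -0.01 0 0 0 -1; -0.01 0 0 0 -1; -0.01 0 0 0 -1; -0.01 0 0 0 -1; -0.01 0 0 0 -1; -0.01 0 0 0 -1; -0.01 0 0 0 -1; -0.007 0 0 0 -1; 0 0 0 0 -1")

```text
t: 40.6
eef_pos: [0.5451, 0.0867, 0.2202]
eef_rot: [[0.022, 1.0, 0.002], [1.0, -0.022, 0.001], [0.001, 0.002, -1.0]]
contact_force: [0.8, 0.9, 6.8]
finger_gap: 0.317
finger_force: 44.8
```

Emit:
move_arm(motion="0 0 0 0 -1; 0.009 0 0 0 -1; 0.015 0 0 0 -1; 0.015 0 0 0 -1; 0.015 0 0 0 -1; 0.015 0 0 0 -1; 0.015 0 0 0 -1; 0.015 0 0 0 -1; 0.015 0 0 0 -1; 0 0 0 0 -1; 0 0 0 0 -1; 0 0 0 0 0; 0 0 0 0 0; 0 0 -0.02 0 0; 0 0 -0.03 0 0; 0 0 -0.02 0 0;  0 0 0 0 0; 0 0 0 0 0")

```text
t: 42.85
eef_pos: [0.5465, 0.2007, 0.2881]
eef_rot: [[0.022, 1.0, -0.001], [1.0, -0.022, -0.001], [-0.001, -0.001, -1.0]]
contact_force: [0.7, 0.2, -0.9]
finger_gap: 0.499
finger_force: 0.0
```

```bash
python3 - <<'E'
from h import *
s,im=snap('wrist','w12'); print(s['eef_pos']); gripat(s,im); tabtop()
t=snap('top','t12')[1]
cv2.imwrite('pics/c12.png',cv2.resize(t[140:300,155:415],None,fx=3,fy=3,interpolation=2)[:,:,::-1])
E
```

```text
[0.54645739 0.20066092 0.28813611]
grip bbox [305 215  39  16 560] world [0.5474 0.202  0.158 ]
tab [239 176  14   5  60] [0.6003 0.0129 0.172 ]
```

View pics/c12.png

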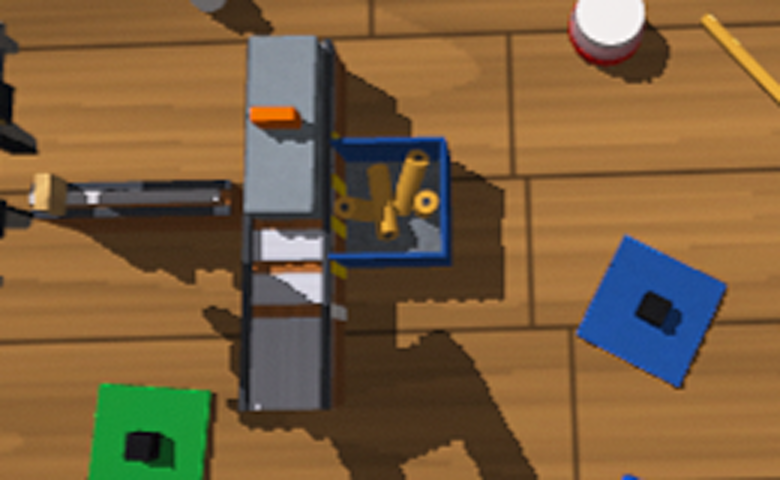

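Emit:
move_arm(motion="-0.0375 0.0119 0 0 0; -0.0375 0.0119 0 0 0; -0.0375 0.0119 0 0 0; -0.0375 0.0119 0 0 0; -0.0375 0.0119 0 0 0; 0 0 0 0 0; 0 0 0.02 0 0; 0 0 0.02 0 0; 0 0 0.016 0 0; 0 0 0 0 0; 0 0 0 0 -1; 0 0 0 0 -1; 0 0 0 0 -1; 0 0 0 0 -1; 0 0 -0.006 0 -1; 0 0 -0.006 0 -1; 0 0 0 0 -1; 0 0 0 0 -1")

```text
t: 45.25
eef_pos: [0.6023, 0.0122, 0.2451]
eef_rot: [[0.022, 1.0, -0.0], [1.0, -0.022, 0.0], [0.0, -0.0, -1.0]]
contact_force: [-0.4, -1.2, -3.4]
finger_gap: 0.125
finger_force: 45.0
```

Emit:
move_arm(motion="0 -0.007 0 0 -1; 0 -0.015 0 0 -1; 0 -0.015 0 0 -1; 0 -0.015 0 0 -1; 0 -0.015 0 0 -1; 0 -0.015 0 0 -1; 0 -0.015 0 0 -1; 0 -0.015 0 0 -1; 0 -0.015 0 0 -1; 0 -0.015 0 0 -1; 0 -0.01 0 0 -1; 0 0 0 0 -1; 0 0 0 0 -1")

```text
t: 46.88
eef_pos: [0.4509, 0.0155, 0.2454]
eef_rot: [[0.022, 1.0, 0.001], [1.0, -0.022, 0.0], [0.0, 0.001, -1.0]]
contact_force: [0.7, 0.8, -3.4]
finger_gap: 0.126
finger_force: 45.0
```

Lower into the parking notch, then release and rise.

Emit:
move_arm(motion="0 -0.0008 0 0 -1; 0 0 0.004 0 -1; 0 0 0.004 0 -1; 0 0 0.004 0 -1; 0 0 0.0005 0 -1; 0 0 0 0 -1; 0 0 0 0 -1")

```text
t: 47.75
eef_pos: [0.4496, 0.0155, 0.2335]
eef_rot: [[0.022, 1.0, -0.0], [1.0, -0.022, 0.0], [-0.0, -0.0, -1.0]]
contact_force: [-4.5, 0.1, 12.4]
finger_gap: 0.125
finger_force: 45.0
```

Emit:
move_arm(motion="0 0 0 0 0; 0 0 0 0 0; 0 0 -0.03 0 0; 0 0 -0.03 0 0; -0.045 0 0 0 0; -0.055 0 0 0 1; -0.055 0 0 0 1; -0.055 0 0 0 1; -0.055 0 0 0 1; -0.055 0 0 0 1; 0 0 0 0.162 1; 0 0 0 0.162 1; 0 0 0 0.162 1; 0 0 0 0 1; 0 0 0 0 1")

```text
t: 49.62
eef_pos: [0.4426, -0.3044, 0.2926]
eef_rot: [[0.483, 0.876, -0.0], [0.876, -0.483, 0.0], [-0.0, -0.0, -1.0]]
contact_force: [-0.3, 0.5, 1.1]
finger_gap: 1.003
finger_force: 0.0
```

```bash
python3 - <<'E'
from h import *
s,im=snap('wrist','w13'); np.save('w13.npy',s,allow_pickle=True); print(s['eef_pos'],s['eef_rot'].round(4)); t=snap('top','t13')[1]; tabtop()
for i in(im,t): print([(x[0],x[1],x[2].tolist()) for x in blobs(i,(105,120,50),(120,255,255),300)[0]])
E
```

```text
[ 0.44263305 -0.30437828  0.29255613] [[ 4.831e-01  8.755e-01 -1.000e-04]
 [ 8.755e-01 -4.831e-01  1.000e-04]
 [-0.000e+00 -1.000e-04 -1.000e+00]]
tab [237 239  15   5  75] [0.4482 0.0149 0.172 ]
[(np.int32(435), array([288.1,   6.2]), [271, 0, 42, 20]), (np.int32(6133), array([305.3, 175.1]), [263, 136, 84, 82]), (np.int32(307), array([215.5, 231.8]), [208, 215, 16, 37])]
[(np.int32(499), array([287.7, 204.6]), [264, 186, 41, 43])]
```

View pics/w13.png

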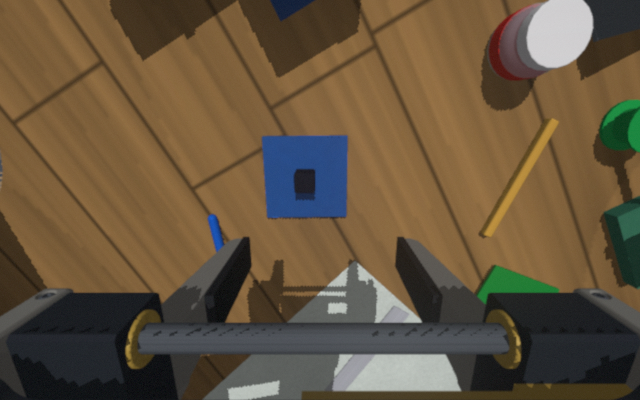

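```bash
cat >> h.py <<'E'
def cover(s,im,zp):
    b,m=blobs(im,(105,120,50),(120,255,255),300); l=cv2.connectedComponents(m)[1]
    h=[x for x in b if x[0]>2000]; k=np.argmax([x[0] for x in h]); x,y,w,hh=h[k][2]
    q=np.zeros_like(m); q[y:y+hh,x:x+w]=m[y:y+hh,x:x+w]
    c,_=max(((c,cv2.contourArea(c)) for c in cv2.findContours(q,0,2)[0]),key=lambda t:t[1])
    r=cv2.minAreaRect(np.array([onz('wrist',p,zp,s)[:2]*1e3 for p in c[:,0]],np.float32)); print('cover rect mm',r)
    g=cv2.inRange(im[y:y+hh,x:x+w].max(2),0,75); n,l,st,ce=cv2.connectedComponentsWithStats(g); i=1+st[1:,4].argmax(); print('knob',st[i]+np.array([x,y,0,0,0]),onz('wrist',ce[i]+(x,y),zp+.03,s))
E
python3 - <<'E'
from h import *
s=np.load('w13.npy',allow_pickle=True).item(); im=cv2.imread('pics/w13.png')[:,:,::-1].copy()
cover(s,im,.01); print(meet(ray('wrist',(304.5,187),s),ray('top',(374,242))))
print(np.degrees(np.arctan2(s['eef_rot'][1,0],s['eef_rot'][0,0])))
E
```

```text
cover rect mm ((427.2873840332031, -288.8884582519531), (103.77635955810547, 102.50698852539062), 61.611717224121094)
knob [294 169  21  30 586] [ 0.42760453 -0.28943312  0.04      ]
(array([ 0.43826721, -0.28951384,  0.10708794]), np.float64(0.016007326717831078))
61.10981572763516
```

Emit:
move_arm(motion="0.0062 -0.0209 0.02 0 0.5; 0 0 0.03 0 0.3; 0 0 0.03 0 0; 0 0 0 0 0; 0 0 0 0 0")

```text
t: 50.4
eef_pos: [0.4278, -0.2891, 0.2136]
eef_rot: [[0.486, 0.874, 0.001], [0.874, -0.486, -0.0], [-0.0, 0.001, -1.0]]
contact_force: [-0.6, -1.1, -1.0]
finger_gap: 0.509
finger_force: 0.0
```

```bash
python3 - <<'E'
from h import *
s,im=snap('wrist','w14'); print(s['eef_pos']); cover(s,im,.01); s1=np.load('w13.npy',allow_pickle=True).item(); im1=cv2.imread('pics/w13.png')[:,:,::-1].copy()
# knob front-top edge midpoint height: bottom row of the knob blob (top face lower edge) in both views
def kb(im):
    b,m=blobs(im,(105,120,50),(120,255,255),2000); x,y,w,h=b[0][2]; q=cv2.inRange(im[y:y+h,x:x+w].max(2),0,75); n,l,st,c=cv2.connectedComponentsWithStats(q); i=1+st[1:,4].argmax(); return (x+st[i,0]+st[i,2]/2,y+st[i,1]+st[i,3])
a,b=kb(im1),kb(im); print(a,b,meet(ray('wrist',a,s1),ray('wrist',b,s)))
E
```

```text
[ 0.42783427 -0.28909493  0.21359204]
cover rect mm ((427.3241882324219, -288.8200378417969), (103.58988952636719, 103.04896545410156), 61.517791748046875)
knob [308 189  26  37 876] [ 0.42811188 -0.28701054  0.04      ]
(np.float64(304.5), np.int32(199)) (np.float64(321.0), np.int32(226)) (array([ 0.41540575, -0.30958161,  0.02306116]), np.float64(0.0007798227684397287))
```

Emit:
move_arm(motion="0 0 0.03 0 0; 0 0 0.03 0 0; 0 0 0.03 0 0; 0 0 0.015 0 0; 0 0 0.0065 0 0; 0 0 0 0 0; 0 0 0 0 -1; 0 0 0 0 -1; 0 0 0 0 -1; 0 0 0 0 -1; 0 0 -0.02 0 -1; 0 0 -0.03 0 -1; 0 0 -0.03 0 -1; 0 0 0 0 -1")

```text
t: 52.2
eef_pos: [0.4284, -0.2895, 0.1829]
eef_rot: [[0.486, 0.874, 0.003], [0.874, -0.486, -0.002], [-0.0, 0.004, -1.0]]
contact_force: [0.2, 0.1, -2.5]
finger_gap: 0.254
finger_force: 45.0
```

```bash
python3 - <<'E'
from h import *
s1=np.load('w1.npy',allow_pickle=True).item()
for n,f,s in(('wrist','w1',s1),('top','t12',None)):
    im=cv2.imread(f'pics/{f}.png')[:,:,::-1].copy(); m=blobs(im,(105,100,40),(125,255,255))[1]
    q=np.zeros_like(m)
    if n=='wrist': q[200:282,322:420]=m[200:282,322:420]
    else: q[180:235,258:310]=m[180:235,258:310]
    ys,xs=np.nonzero(q); 
    for (u,v) in ((xs.min(),None),(xs.max()+1,None)): print(n,'col',u, 'rows',ys[xs==(u if u==xs.min() else u-1)].min(),ys[xs==(u if u==xs.min() else u-1)].max())
    print('rows',ys.min(),ys.max())
    c=np.vstack([c for c in cv2.findContours(q,0,2)[0] if cv2.contourArea(c)>20])
    w=np.array([onz(n,p+.5,.1,s)[:2]*1e3 for p in c[:,0].astype(float)],np.float32); h=cv2.convexHull(w)[:,0]; print(cv2.minAreaRect(w)); print(h.round(0).tolist())
im=cv2.imread('pics/w1.png');cv2.imwrite('pics/c14.png',np.hstack([cv2.resize(im[195:285,320:425],(525,450),interpolation=2),cv2.resize(cv2.imread('pics/t12.png')[178:238,255:310],(412,450),interpolation=2)])[:, :800])
E
```

```text
wrist col 327 rows 246 262
wrist col 417 rows 205 209
rows 204 278
((543.6048583984375, -73.70159149169922), (100.29230499267578, 105.12433624267578), 88.9004135131836)
[[594.0, -25.0], [493.0, -27.0], [492.0, -34.0], [491.0, -79.0], [491.0, -83.0], [491.0, -90.0], [491.0, -101.0], [493.0, -121.0], [494.0, -123.0], [553.0, -124.0], [585.0, -124.0], [596.0, -68.0], [596.0, -62.0], [597.0, -31.0], [597.0, -26.0], [595.0, -25.0]]
top col 264 rows 224 225
top col 305 rows 192 228
rows 186 228
((535.4334716796875, -74.4669418334961), (102.46135711669922, 109.19224548339844), 88.3157730102539)
[[591.0, -33.0], [589.0, -25.0], [493.0, -22.0], [490.0, -22.0], [487.0, -24.0], [482.0, -37.0], [479.0, -124.0], [572.0, -126.0], [586.0, -124.0], [588.0, -121.0]]
```

View pics/c14.png

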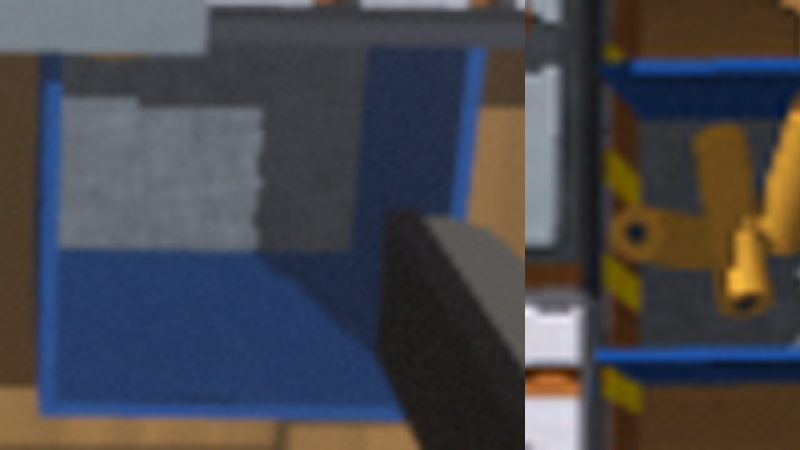

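Emit:
move_arm(motion="0 0 -0.026 0 -1; 0 0 -0.026 0 -1; 0 0 0 -0.163 -1; 0 0 0 -0.162 -1; 0 0 0 -0.162 -1; 0 0 0 0 -1; 0.03 0.015 0 0 -1; 0.0385 0.019 0 0 -1; 0.0385 0.019 0 0 -1; 0.0385 0.019 0 0 -1; 0.0385 0.019 0 0 -1; 0.0372 0.0191 0 0 -1; 0 0 0 0 -1; 0 0 0 0 -1; 0 0 0 0 -1")

```text
t: 54.08
eef_pos: [0.5414, -0.0708, 0.2328]
eef_rot: [[0.023, 1.0, -0.001], [1.0, -0.023, -0.0], [-0.0, -0.001, -1.0]]
contact_force: [0.1, -0.7, -2.5]
finger_gap: 0.261
finger_force: 45.0
```

```bash
python3 - <<'E'
from h import *
s,im=snap('wrist','w15');t=snap('top','t15')[1]; np.save('w15.npy',s,allow_pickle=True); print(s['eef_pos'],s['eef_rot'].round(4).tolist(),s['finger_gap'],s['contact_force'])
z=s['eef_pos'][2]-.1015+.01; print(z); cover(s,im,z)
a=im[:300,190:490]
cv2.imwrite('pics/c15.png',cv2.resize(a,(600,600),interpolation=2)[:,:,::-1])
E
```

```text
[ 0.54142598 -0.07077263  0.23282952] [[0.0229, 0.9997, -0.0008], [0.9997, -0.0229, -0.0001], [-0.0001, -0.0008, -1.0]] 0.26095582443621795 [ 0.1338011  -0.70198388 -2.45585278]
0.14132952353058928
cover rect mm ((541.673828125, -61.19456481933594), (88.03900146484375, 104.20117950439453), 88.6683349609375)
knob [ 286  231  116   62 4282] [ 0.54571138 -0.07009459  0.17132952]
```

View pics/c15.png

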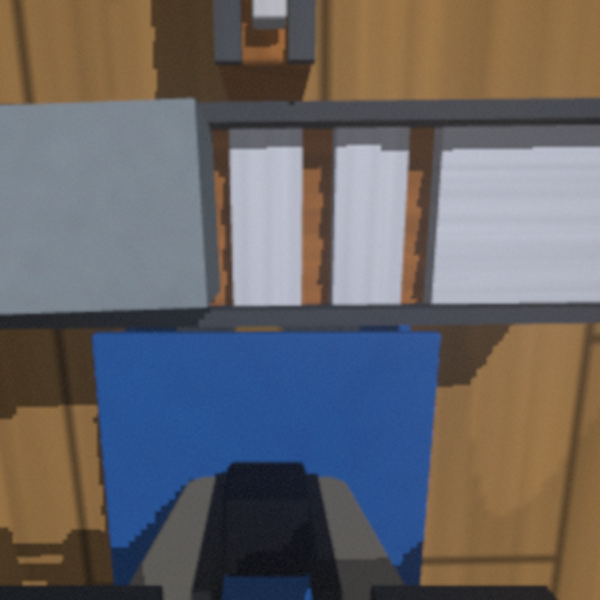

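```bash
python3 - <<'E'
from h import *
s=np.load('w15.npy',allow_pickle=True).item()
f=lambda u,v,z:onz('wrist',(190+u/2,v/2),z,s)[:2].round(4)
print('chan',f(215,62,.116),f(314,62,.116)); print('lip',f(600,98,.1),f(200,104,.1)); print('lipdn outer',f(240,329,.1),f(590,321,.1))
for u in(302,331,408,432): print(f(u,215,.086))
E
```

```text
chan [0.5294 0.059 ] [0.5592 0.0583]
lip [0.655  0.0495] [0.5227 0.0507]
lipdn outer [ 0.5333 -0.0244] [ 0.6618 -0.0244]
[0.5571 0.0153]
[0.5679 0.015 ]
[0.5965 0.0144]
[0.6054 0.0142]
```

Emit:
move_arm(motion="-0.0008 0.0008 0.01 0 -1; 0 0 0.01 0 -1; 0 0 0.006 0 -1; 0 0 0.004 0 -1; 0 0 0.003 0 -1; 0 0 0.002 0 -1; 0 0 0 0 -1; 0 0 0 0 -1", squeeze=30)

```text
t: 55.18
eef_pos: [0.5429, -0.0708, 0.1983]
eef_rot: [[0.021, 1.0, 0.0], [1.0, -0.021, -0.0], [-0.0, 0.0, -1.0]]
contact_force: [0.1, 0.8, -1.8]
finger_gap: 0.258
finger_force: 30.0
```

Emit:
move_arm(motion="0 0 0.001 0 -1; 0 0 0.001 0 -1; 0 0 0.001 0 -1; 0 0 0 0 -1; 0 0 0 0 -1")

```text
t: 55.8
eef_pos: [0.5429, -0.0708, 0.1967]
eef_rot: [[0.021, 1.0, 0.0], [1.0, -0.021, -0.0], [-0.0, 0.0, -1.0]]
contact_force: [-5.1, -0.6, 15.3]
finger_gap: 0.258
finger_force: 30.0
```

Emit:
move_arm(motion="0 0 0 0 -0.3; 0 0 0 0 0; 0 0 0 0 0; 0 0 -0.02 0 0; 0 0 -0.03 0 0; 0 0 -0.04 0 0; -0.04 0 -0.03 0 0; -0.04 0 0 0 0; 0 0 0 0 0; 0 0 0 0 0")

```text
t: 57.05
eef_pos: [0.5409, -0.1504, 0.3147]
eef_rot: [[0.021, 1.0, -0.001], [1.0, -0.021, 0.001], [0.001, -0.001, -1.0]]
contact_force: [0.6, 0.3, 0.0]
finger_gap: 0.498
finger_force: 0.0
```

```bash
python3 - <<'E'
from h import *
s,im=snap('wrist','w16'); print(s['t'],s['eef_pos'],s['contact_force']); cover(s,im,.105)
sc=snap('scene','s16')[1]; tabtop()
b=cv2.resize(sc[170:350,295:455],None,fx=2.5,fy=2.5,interpolation=2)
cv2.imwrite('pics/c16.png',np.hstack([cv2.resize(im[0:300,180:480],(400,450)),b])[:,:,::-1])
E
```

```text
57.05 [ 0.54088695 -0.1503749   0.31469078] [0.56268369 0.28048272 0.03464704]
cover rect mm ((543.2139892578125, -70.84082794189453), (103.86719512939453, 104.1300277709961), 88.77774047851562)
knob [309 103  29  30 808] [ 0.5427651  -0.07108463  0.135     ]
tab [240 239  11   5  44] [0.4491 0.0113 0.172 ]
```

View pics/c16.png

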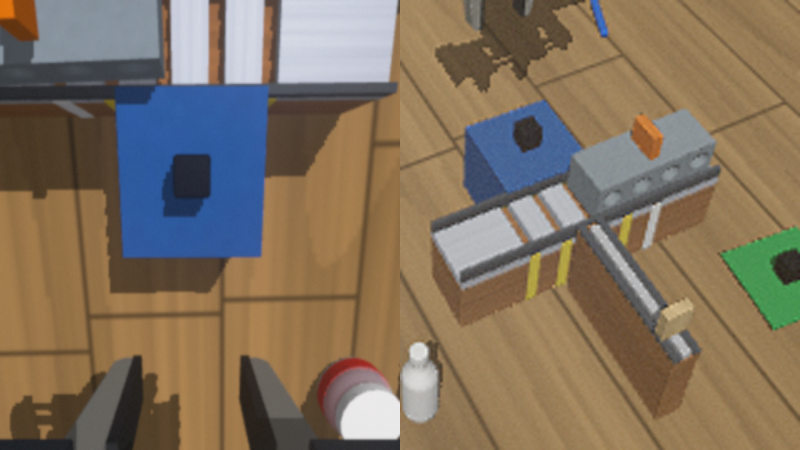

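```bash
python3 -c "
from station import robot
print(robot.finish_job())"
```

```text
the job is handed in; nothing more can be done
None
```

I handed the job in at about 57 s, but `finish_job()` gave no verdict; by my last camera checks, all four pins are in the tray under the seated, level cover, the carriage is in the parking notch, and the rod lies clear in its channel.

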